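Press a glued sign foot in a quick clamp, then release it

TASK

Two wooden halves of a sign foot stand between the quick clamp's jaws, glue on their facing sides: squeeze the orange trigger towards the black handle, again and again, until the jaw has walked them together and grips them firmly but gently (never 18 N, and still over 5 N once the trigger has sprung back), then let go and leave the clamp untouched, gripping them, for at least two seconds. Then hold the red release tab down until the jaw has sprung all the way back, leaving the halves closed and upright on the clamp. Do not touch the halves or push the other things about.

Things in the scene. Friction and masses are not known exactly. Their poses are not given: they have to be found in the camera images.
- clamp: bench quick clamp on a plywood base 330 x 78 mm, fixed to the table. Origin: at table height on its centre line; x runs along the steel bar from the handle to the moving jaw, z up. In its frame: handle (black post 26 x 32 mm) centred at x = -110 mm, top at z = 124; trigger at x = -60; release tab at x = 20; black housing under these, 44 mm wide, top at z = 51
- bed (a point): point on the clamp's centre line between its two wooden rails, at their top (45 mm above the table), 127 mm along the clamp's x. The rails carry the halves. A dark steel stop (15 mm thick, 54 wide, top at z = 79 mm) is fixed on them, its face to the halves somewhere from clamp x = 53 to 66 mm. The moving jaw, open, stands at x = 165 to 214 mm, top at z = 86
- jaw (a joint): how far the bar and moving jaw have walked from fully open (0) towards the stop, m, at most 0.068. A squeeze drives it one to one; a ratchet of 5 mm teeth holds it, so it drops back 0 to 5 mm when the trigger is let go. Its orange pad is sprung, 1.45 N per mm: dropping a whole tooth costs 7 N of grip. With the release tab down a light spring (3 N) draws it open
- trigger (a joint): travel of the trigger, m: 0 at rest, 0.022 at its hard end. It slides along the clamp's -x, towards the handle, and springs back by itself. Its own spring takes 3.2 N at first, 5 N at the end; the free jaw takes 3 N more plus 0 to 2 N as the ratchet clicks; the grip on the wood comes on top, newton for newton
- trigger_face (a point): centre of the trigger's face away from the handle, the face to push on, 82.5 mm above the table. The trigger is an orange block 14 mm thick (clamp x), 28 mm wide, from 50 to 115 mm above the table. Before this face there is 60 mm of free room above the housing, up to the release tab; from this face to the handle it is 44 mm
- release (a joint): travel of the release tab, m: 0 up, 0.008 at its hard end; the ratchet lets go from about 0.006. Its springs take about 1 N at first and 5 N fully down. Let up before the jaw is back, the ratchet catches again
- release_top (a point): centre of the top of the red release tab, a plate 26 mm (along the clamp's x) x 34 mm, 90 mm above the table when up; pressed straight down.
- half_a: half of the sign foot next to the stop: wooden block 30 mm thick (clamp x) x 64 mm wide x 42 mm tall, stepped at the top on the glue face. Origin: centre of its underside; x across its thickness, the glue face at +15 mm, z up. It starts apart from stop and other half.
- half_b: the other half, next to the moving jaw's pad, same size, glue face at its x = -15 mm. Pressed together the two origins are 30 mm apart. The soft wood marks if pressed with 18 N or more; under 5 N the glue does not take.
- tape: yellow roll of tape 80 mm across, 24 mm tall, lying beside the clamp; bystander
- marker: marker pen 125 mm long, lying beside the clamp; bystander
- scissors: scissors with orange handles, 175 mm long; bystander
- glue_gun: black glue gun lying on its side, 185 mm long; bystander
- pen_cup: blue cup 80 mm across, 100 mm tall; bystander
- spare_foot: a finished sign foot 60 x 64 x 42 mm; bystander
- stick: flat wooden stick 300 x 22 x 9 mm; bystander
Not all that is in view belongs to the job. What is shaped like the half_a but pink is not meant.

How it is judged:
By the outcome, as a careful person would: the job done as asked, in the order asked, and still so for the second after the job is handed in, with the robot touching nothing.
It also fails if it takes over 72 s, if anything falls off the work surface, if the arm or the gripper's body presses on something with over 40 N, if the wrist force passes 120 N, or if a joint passes its speed limit or range.

ROBOT

A 6-joint arm with a two-finger parallel gripper is mounted at the origin on the work surface. World frame = base frame: x ahead of the robot, y to its left, z up, the work surface at z = 0. Lengths are in m, angles in rad, forces in N, time in s.
With the tool pointing down it reaches from about 0.375 to 0.975 m from the base axis. Payload 3.8 kg.
Tool frame: the origin (TCP) lies at the very end of the fingers, on their centre line; the grasp point (between the pads) lies 19 mm behind it; z points along the fingers, y is the direction in which the jaws open and shut (so a half turn about z gives the same grasp; the last joint's range is limited). The gripper opens to 85 mm and grips with 20 to 120 N. Pads are 22 mm wide; open, the fingers measure 114 mm over their backs; the gripper's body (76 mm by 85 mm) begins 54 mm behind the grasp point. The pads swing forward as they close: fully open they stand 13 mm farther back than shut.
Start: joints at [-1.297, 0.264, 1.604, -0, 1.274, -0.037], TCP at [0.206, -0.643, 0.231] pointing down, gripper open.
Joint ranges: [-2.63, 2.63], [-0.94, 2.18], [0.31, 2.57], [-1.31, 4.45], [0, 2.66], [-2.55, 2.55]. Speed limits (rad/s): [2.57, 2.57, 3.14, 3.14, 3.14, 3.14].

INTERFACE

Orientations are given as a rotation vector (axis times angle).
In Python, from workcell import status, read_camera, camera_info, order gives the robot as it stands.
- The arm moves only by the tool move_arm, never from a script. Its argument "deltas" is a list of rows, each a list of 3 entries, a list of its own where there are three numbers: the turn, a rotation vector about the world's x, y, z as a fraction of full scale, then the shift along the world's x, y, z as a fraction of full scale, then the closure, from -1 (fully open) to 1 (shut), so that 0 is half open. A call has 1 to 20 rows; each row is the pose to reach, as a shift and turn from the pose commanded when the call began; what a row does not reach only later rows make up. Full scale, the value 1, is 0.1 m for a shift and pi/2 rad for a turn. A row lasts 1/8 s, in which the tool goes at most 62.5 mm and 10.7 degrees, less where a joint would pass 70% of its speed; a pose out of reach is approached as far as the arm can. A call with a number of a shift or a turn outside -1 to 1 is refused whole. A call with a gripper value outside its range is refused whole. The fingers move at their own pace and stop on an object; "grip_force" is the grip in N (left out, the last holds). Time passes only in rows, so rows that repeat a pose let the fingers close. It gives the time, the measured TCP pose, the force and the opening at its end, in the units of the state.
- status.read_state(): the state, without advancing time (a new reading comes with each control period).
- read_camera(name): name is "scene" or "top" or "wrist"; returns (picture, depth): 480x640x3 uint8, red, green, blue; 480x640 float32, m along the optical axis (not along the pixel's ray), 0 where there is no reading.
- camera_info(name): a dict with "K" (3x3 intrinsics, pixels), "R" (3x3) and "t" (3): a world point X has camera coordinates R X + t. Camera axes: x right, y down, z forward; pixel columns grow to the right and rows downward; lengths in m; the calibration is good to about 2 mm. The wrist camera is an equidistant fisheye: a pixel r from the principal point sees the ray r / f radians off the axis. A picture is of the moment at which its call begins: read the wrist's pose just before it. camera_info takes no time and is no camera call; for the wrist camera it gives the pose at the moment of the call.
- order.finish_job(): hands the job in, once; it reports no verdict.
The state is a dict: "time": time; "q": joint angles; "joint_vel": joint speeds; "joint_torque": joint torques, N m; "tool_pos": TCP position; "tcp_rot": TCP orientation; "wrist_force": force on the tool from outside, world axes, zero at the start; "torque": the same for the moment, N m; "width": opening from 0.0 (shut) to 1.0 (fully open).
Only numpy, scipy, OpenCV 4.12 (cv2) and the standard library are available. Lean on these libraries where they do the work, as an engineer would, in place of code of your own. Each camera call takes 0.05 s, during which the arm holds its last target. There are 200 camera calls.

## Working session

There is one attempt and no reset: what is moved stays moved. The work goes in short steps, Python scripts to look and compute and a tool call to move; the robot and the scene stay as the last step left them, time stands still between calls to the robot, and variables do not carry over. Pictures are saved under pics/ and viewed, about 8 in all and at most 12, crops included, and the job is handed in when it is done.

Besides the shell and the picture viewer there is one more tool, called in YAML: its name, and indented under it one key for each argument. move_arm: Moves the arm, as the interface text tells. Its arguments: {"type":"object","properties":{"deltas":{"type":"array","items":{"type":"array"}},"grip_force":{"type":"number"}},"required":["deltas"]}

```bash
mkdir -p pics; ls; python3 - <<'E'
from workcell import status, read_camera, camera_info
import cv2,numpy as np
print(status.read_state())
for n in("scene","top"):
    p,d=read_camera(n); cv2.imwrite(f"pics/{n}0.png",p[:,:,::-1]); np.savez(f"{n}0.npz",p=p,d=d); c=camera_info(n); print(n,c)
E
```

```text
pics
{'time': 0.0, 'q': array([-1.29689669e+00,  2.64756777e-01,  1.60538581e+00,  3.68215317e-05,
        1.27369605e+00, -3.68586829e-02]), 'joint_vel': array([-2.72671213e-04, -2.17609140e-05, -9.07226016e-04,  1.00996632e-03,
        1.24316250e-04,  2.30036258e-03]), 'joint_torque': array([ 1.16472809e-03, -5.15101719e+01, -3.67315543e+01, -1.06414195e-04,
        1.28106301e-02, -7.35313591e-06]), 'tool_pos': array([ 0.20623943, -0.64194878,  0.22995321]), 'tcp_rot': array([-3.10154079e+00, -4.85813669e-01,  3.62004404e-04]), 'wrist_force': array([-0.71401497, -0.01950785, -0.86100406]), 'torque': array([ 0.018541  ,  0.01304155, -0.00824637]), 'width': 1.0015243935184668}
scene {'K': array([[477.84574537,   0.        , 318.80299274],
       [  0.        , 477.84574537, 244.3096622 ],
       [  0.        ,   0.        ,   1.        ]]), 'R': array([[ 0.69322839,  0.72071634,  0.00153497],
       [ 0.57705549, -0.55376824, -0.60028967],
       [-0.43178856,  0.4170236 , -0.79978119]]), 't': array([-0.37969088, -0.28615117,  1.44514666])}
top {'K': array([[612.91578029,   0.        , 311.52344439],
       [  0.        , 612.91578029, 239.8001141 ],
       [  0.        ,   0.        ,   1.        ]]), 'R': array([[-0.01101248, -0.99971847,  0.02101696],
       [-0.99185779,  0.00825425, -0.12708264],
       [ 0.12687339, -0.02224533, -0.99166945]]), 't': array([-0.03711556,  0.56032584,  1.31710433])}
```

View pics/top0.png

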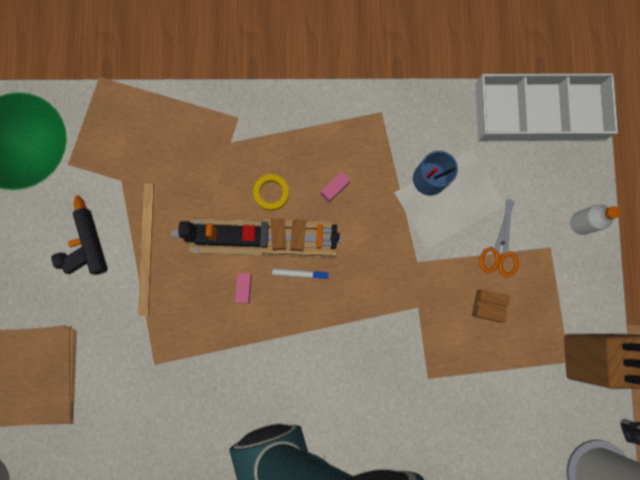

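View pics/scene0.png

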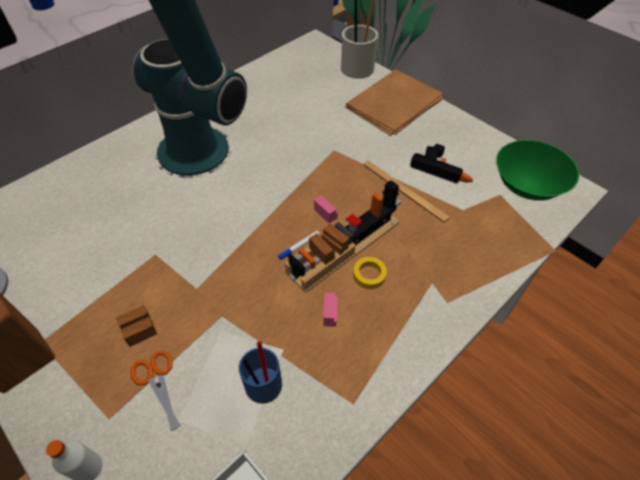

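The top view shows the clamp from its handle (185,232) to its jaw (337,237). The trigger is at (210,231), the red tab at (249,233), the halves at (278,235) and (298,235), and the orange pad at (319,236). The pink blocks at (335,187) and (243,288) are decoys. Next I'll measure the trigger, tab and clamp axis.

```bash
cat > h.py <<'E'
import cv2,numpy as np
from workcell import status, read_camera, camera_info
def ray(n,uv,z):
    c=camera_info(n);d=c["R"].T@np.linalg.solve(c["K"],[uv[0],uv[1],1]);o=-c["R"].T@c["t"]
    return o+d*(z-o[2])/d[2]
def blobs(p,kind,box):
    h=cv2.cvtColor(p,cv2.COLOR_RGB2HSV);H,S,V=h[...,0],h[...,1],h[...,2]
    m={"orange":(H>5)&(H<16)&(S>200)&(V>120),"red":((H<4)|(H>175))&(S>190)&(V>90)}[kind].astype(np.uint8)
    k=np.zeros_like(m);x0,y0,x1,y1=box;k[y0:y1,x0:x1]=1
    n,l,s,c=cv2.connectedComponentsWithStats(m*k)
    return [(s[i],c[i],l==i) for i in range(1,n) if s[i][4]>12]
E
python3 - <<'E'
from h import *
from scipy.spatial.transform import Rotation as Ro
for n,box in(("top",(170,205,350,265)),("scene",(270,170,410,300))):
    f=np.load(n+"0.npz");c=camera_info(n)
    for k in("orange","red"):
        for s,ce,m in blobs(f["p"],k,box):
            v,u=np.nonzero(m&(f["d"]>0));d=f["d"][v,u]
            X=(np.linalg.solve(c["K"],np.c_[u,v,np.ones(len(u))].T)*d-c["t"][:,None]);X=(c["R"].T@X).T
            q=cv2.minAreaRect(np.c_[u,v].astype(np.float32))
            print(n,k,s,ce.round(1),"med",np.median(X,0).round(4),"min",X.min(0).round(3),"max",X.max(0).round(3))
            if n=="top":
              t=X[X[:,2]>np.percentile(X[:,2],90)-.006]; print("  topface",len(t),t.mean(0).round(4),t.min(0).round(4),t.max(0).round(4))
f=np.load("top0.npz");im=cv2.resize(f["p"][205:265,165:350],None,fx=4.3,fy=4.3,interpolation=2);cv2.imwrite("pics/crop1.png",im[:,:,::-1])
# dark+clamp height points for axis
print(Ro.from_rotvec(status.read_state()["tcp_rot"]).as_matrix().round(3))
E
```

```text
top orange [206 224   6  12  64] [208.6 229.6] med [0.5723 0.1724 0.1142] min [0.562 0.167 0.107] max [0.585 0.179 0.119]
  topface 59 [0.5728 0.1727 0.1145] [0.5615 0.1672 0.111 ] [0.5853 0.1783 0.1187]
top orange [317 225   5  23 101] [318.9 235.6] med [ 0.5642 -0.0576  0.0804] min [ 0.539 -0.062  0.067] max [ 0.586 -0.053  0.088]
  topface 80 [ 0.564  -0.0576  0.0816] [ 0.5409 -0.0621  0.0781] [ 0.5864 -0.0531  0.0881]
top red [242 226  13  15 177] [248.4 232.9] med [0.5688 0.0929 0.0896] min [0.554 0.08  0.044] max [0.584 0.11  0.097]
  topface 147 [0.5693 0.0922 0.0903] [0.5536 0.0803 0.087 ] [0.5841 0.1058 0.0972]
scene orange [373 194   9   7  33] [377.2 196.9] med [0.5767 0.1722 0.1128] min [0.564 0.167 0.109] max [0.587 0.178 0.116]
scene orange [299 249  15  14  75] [306.5 255.2] med [ 0.5667 -0.0584  0.0796] min [ 0.543 -0.064  0.019] max [ 0.59  -0.023  0.085]
scene red [347 215  15  11 100] [353.8 220. ] med [0.5743 0.0929 0.0886] min [0.556 0.078 0.049] max [0.589 0.132 0.093]
[[ 0.952  0.306 -0.001]
 [ 0.306 -0.952  0.002]
 [ 0.    -0.002 -1.   ]]
```

View pics/crop1.png

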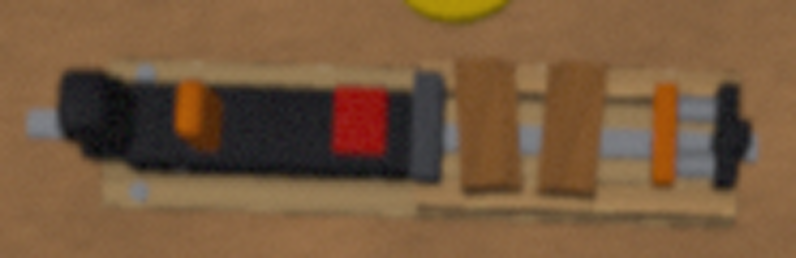

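The crop shows the trigger at crop px (190,110), the red tab at (360,120) next to the dark stop (427,125), then the two brown halves. These are the real ones, since they sit on the rails between the stop and the orange pad (665,132). The trigger centre is at about (0.5745, 0.1724), and clamp x points along (-0.036, -0.999). I'll move above the gap in front of the trigger with the fingers shut.

move_arm:
  deltas:
    - [[0, 0, 0.1], [0.46, 0.97, 0], 1]
    - [[0, 0, 0.1], [0.46, 0.97, 0], 1]
    - [[0, 0, 0.1], [0.46, 0.97, 0], 1]
  grip_force: 60

```text
time: 0.48
tool_pos: [0.2534, -0.5428, 0.2306]
tcp_rot: [-3.053, -0.732, -0.0]
wrist_force: [-0.3, -0.8, 1.1]
width: 0.379
```

move_arm:
  deltas:
    - [[0, 0, 0.1], [0.46, 0.97, 0], 1]
    - [[0, 0, 0.1], [0.46, 0.97, 0], 1]
    - [[0, 0, 0.1], [0.46, 0.97, 0], 1]

```text
time: 0.85
tool_pos: [0.2991, -0.4471, 0.2311]
tcp_rot: [-2.988, -0.97, -0.0]
wrist_force: [-0.0, -1.5, -0.6]
width: -0.002
```

move_arm:
  deltas:
    - [[0, 0, 0.1], [0.46, 0.97, 0], 1]
    - [[0, 0, 0.1], [0.46, 0.97, 0], 1]
    - [[0, 0, 0.1], [0.46, 0.97, 0], 1]

```text
time: 1.23
tool_pos: [0.3451, -0.351, 0.2313]
tcp_rot: [2.903, 1.201, 0.0]
wrist_force: [-0.2, -0.1, -0.3]
width: -0.003
```

move_arm:
  deltas:
    - [[0, 0, 0.1], [0.46, 0.97, 0], 1]
    - [[0, 0, 0.1], [0.46, 0.97, 0], 1]
    - [[0, 0, 0.1], [0.46, 0.97, 0], 1]

```text
time: 1.6
tool_pos: [0.3913, -0.2545, 0.2314]
tcp_rot: [2.799, 1.425, -0.0]
wrist_force: [1.5, -0.3, 0.6]
width: 0.001
```

move_arm:
  deltas:
    - [[0, 0, 0.1], [0.46, 0.97, 0], 1]
    - [[0, 0, 0.1], [0.46, 0.97, 0], 1]
    - [[0, 0, 0.1], [0.46, 0.97, 0], 1]

```text
time: 1.98
tool_pos: [0.4375, -0.1579, 0.2314]
tcp_rot: [2.679, 1.639, -0.0]
wrist_force: [-0.2, -0.4, -1.1]
width: -0.002
```

move_arm:
  deltas:
    - [[0, 0, 0.1], [0.46, 0.97, 0], 1]
    - [[0, 0, 0.1], [0.46, 0.97, 0], 1]
    - [[0, 0, 0.1], [0.46, 0.97, 0], 1]

```text
time: 2.35
tool_pos: [0.4837, -0.0611, 0.2313]
tcp_rot: [2.543, 1.844, -0.0]
wrist_force: [0.6, -1.3, -1.0]
width: 0.006
```

move_arm:
  deltas:
    - [[0, 0, 0.1], [0.46, 0.97, 0], 1]
    - [[0, 0, 0.1], [0.46, 0.97, 0], 1]
    - [[0, 0, 0.1], [0.46, 0.97, 0], 1]

```text
time: 2.72
tool_pos: [0.5298, 0.0356, 0.2311]
tcp_rot: [2.391, 2.037, -0.001]
wrist_force: [-0.7, -0.7, -0.1]
width: 0.0
```

move_arm:
  deltas:
    - [[0, 0, 0.08], [0.45, 0.97, 0], 1]
    - [[0, 0, 0.08], [0.45, 0.97, 0], 1]
    - [[0, 0, 0.08], [0.45, 0.97, 0], 1]
    - [[0, 0, 0.08], [0.45, 0.97, 0], 1]

```text
time: 3.22
tool_pos: [0.5733, 0.1307, 0.2308]
tcp_rot: [2.261, 2.18, -0.003]
wrist_force: [-0.2, -0.0, 0.1]
width: -0.001
```

move_arm:
  deltas:
    - [[0, 0, 0], [0, 0.06, -0.5], 1]
    - [[0, 0, 0], [0, 0.06, -0.8], 1]
    - [[0, 0, 0], [0, 0.06, -0.8], 1]
    - [[0, 0, 0], [0, 0.06, -0.8], 1]

```text
time: 3.72
tool_pos: [0.5742, 0.1381, 0.1527]
tcp_rot: [2.26, 2.18, 0.002]
wrist_force: [0.7, 0.3, 0.6]
width: 0.001
```

```bash
python3 - <<'E'
from h import *
print(status.read_state()["tool_pos"],status.read_state()["wrist_force"])
p,d=read_camera("wrist");cv2.imwrite("pics/w1.png",p[:,:,::-1])
E
```

```text
[0.57420636 0.13812722 0.15273396] [0.67873925 0.26444656 0.60757693]
```

View pics/w1.png

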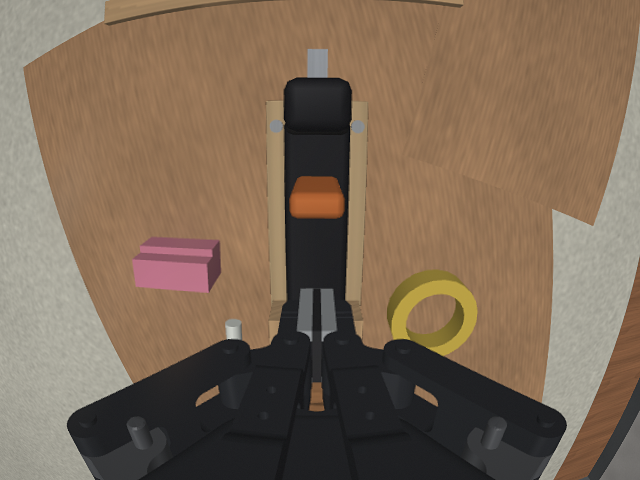

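The wrist view shows the fingertips at (317,300), centred on the clamp's centre line, with the trigger (317,198) straight ahead and the gap clear. I'll lower the tool and approach the trigger face.

move_arm:
  deltas:
    - [[0, 0, 0], [0, 0, -0.4], 1]
    - [[0, 0, 0], [0, 0, -0.77], 1]
    - [[0, 0, 0], [0, 0, -0.77], 1]
    - [[0, 0, 0], [0.004, 0.11, -0.77], 1]
    - [[0, 0, 0], [0.004, 0.11, -0.77], 1]

```text
time: 4.4
tool_pos: [0.5761, 0.1517, 0.0772]
tcp_rot: [2.257, 2.182, 0.007]
wrist_force: [0.1, 0.6, 0.3]
width: -0.003
```

move_arm:
  deltas:
    - [[0, 0, 0], [0.001, 0.03, 0], 1]
    - [[0, 0, 0], [0.002, 0.06, 0], 1]
    - [[0, 0, 0], [0.002, 0.06, 0], 1]

```text
time: 4.78
tool_pos: [0.5745, 0.1556, 0.0749]
tcp_rot: [2.258, 2.182, -0.001]
wrist_force: [0.6, -3.6, 1.5]
width: 0.004
```

move_arm:
  deltas:
    - [[0, 0, 0], [0.001, 0.03, 0], 1]
    - [[0, 0, 0], [0.002, 0.05, 0], 1]
    - [[0, 0, 0], [0.002, 0.05, 0], 1]

```text
time: 5.15
tool_pos: [0.5745, 0.1601, 0.0745]
tcp_rot: [2.259, 2.182, -0.002]
wrist_force: [0.4, -6.0, 2.5]
width: 0.002
```

move_arm:
  deltas:
    - [[0, 0, 0], [0.002, 0.04, 0], 1]
    - [[0, 0, 0], [0.003, 0.08, 0], 1]
    - [[0, 0, 0], [0.005, 0.12, 0], 1]
    - [[0, 0, 0], [0.005, 0.14, 0], 1]
    - [[0, 0, 0], [0.005, 0.14, 0], 1]

```text
time: 5.78
tool_pos: [0.5746, 0.1735, 0.0741]
tcp_rot: [2.259, 2.181, -0.004]
wrist_force: [1.4, -8.5, 1.6]
width: -0.0
```

```bash
cat >> h.py <<'E'
def look(tag=None):
    p,d=read_camera("top")
    if tag: cv2.imwrite(f"pics/{tag}.png",cv2.resize(p[205:265,165:350],None,fx=4.3,fy=4.3,interpolation=2)[:,:,::-1])
    s=status.read_state();print("t",s["time"],"tool",s["tool_pos"].round(4),"F",s["wrist_force"].round(1))
    for q,c,m in blobs(p,"orange",(270,205,350,265)):print("pad",q[4],ray("top",c,.0815)[:2].round(4),"px",c.round(1))
    h=cv2.cvtColor(p,cv2.COLOR_RGB2HSV)[236:243,255:345].mean(0).astype(int)
    return p
E
python3 -c "
from h import *
look('s1')"
```

```text
t 5.825 tool [0.5747 0.1735 0.0741] F [ 0.  -8.1  0.1]
pad 93 [ 0.5636 -0.0398] px [310.7 235.4]
```

View pics/s1.png

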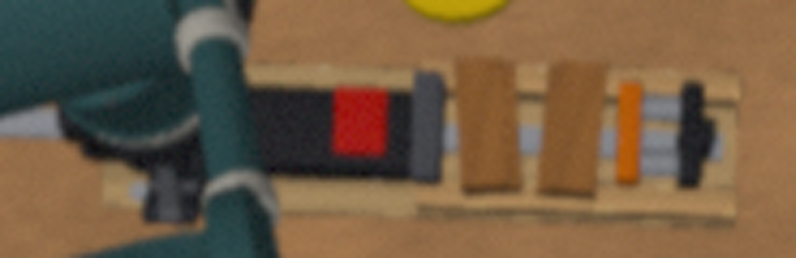

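The pad has moved 18 mm, about one to one with the trigger. About 28 mm of gaps remain, so grip should begin near jaw = 46 mm. I'll push just past the 20 mm tooth, let back, then make squeeze 2 in smooth steps.

move_arm:
  deltas:
    - [[0, 0, 0], [0, 0.02, 0], 1]
    - [[0, 0, 0], [0.001, 0.03, 0], 1]
    - [[0, 0, 0], [0.001, 0.03, 0], 1]

```text
time: 6.2
tool_pos: [0.5748, 0.1763, 0.0741]
tcp_rot: [2.258, 2.181, -0.004]
wrist_force: [0.3, -8.2, 0.3]
width: 0.0
```

move_arm:
  deltas:
    - [[0, 0, 0], [0, -0.06, 0], 1]
    - [[0, 0, 0], [-0.004, -0.12, 0], 1]
    - [[0, 0, 0], [-0.006, -0.18, 0], 1]
    - [[0, 0, 0], [-0.008, -0.24, 0], 1]
    - [[0, 0, 0], [-0.008, -0.24, 0], 1]
    - [[0, 0, 0], [-0.008, -0.24, 0], 1]

```text
time: 6.95
tool_pos: [0.5741, 0.1545, 0.0744]
tcp_rot: [-2.26, -2.182, -0.001]
wrist_force: [-0.4, -0.4, -0.5]
width: 0.005
```

```bash
python3 -c "
from h import *
look()"
```

```text
t 7.0 tool [0.5741 0.1546 0.0743] F [ 0.3 -0.6 -0.6]
pad 92 [ 0.5643 -0.0384] px [310.  235.1]
```

move_arm:
  deltas:
    - [[0, 0, 0], [0.002, 0.05, 0], 1]
    - [[0, 0, 0], [0.003, 0.09, 0], 1]
    - [[0, 0, 0], [0.005, 0.13, 0], 1]
    - [[0, 0, 0], [0.006, 0.16, 0], 1]
    - [[0, 0, 0], [0.006, 0.16, 0], 1]

```text
time: 7.62
tool_pos: [0.5746, 0.169, 0.0743]
tcp_rot: [2.258, 2.182, -0.003]
wrist_force: [0.3, -6.4, 2.2]
width: 0.001
```

move_arm:
  deltas:
    - [[0, 0, 0], [0.001, 0.02, 0], 1]
    - [[0, 0, 0], [0.001, 0.03, 0], 1]
    - [[0, 0, 0], [0.001, 0.03, 0], 1]

```text
time: 8.0
tool_pos: [0.5747, 0.1715, 0.0743]
tcp_rot: [2.258, 2.182, -0.004]
wrist_force: [0.8, -8.0, 1.6]
width: -0.002
```

move_arm:
  deltas:
    - [[0, 0, 0], [0.001, 0.02, 0], 1]
    - [[0, 0, 0], [0.001, 0.03, 0], 1]
    - [[0, 0, 0], [0.001, 0.03, 0], 1]

```text
time: 8.38
tool_pos: [0.5748, 0.1745, 0.0743]
tcp_rot: [2.258, 2.182, -0.004]
wrist_force: [-0.5, -8.8, 0.9]
width: 0.001
```

```bash
python3 -c "
from h import *
look('s2')"
```

```text
t 8.425 tool [0.5748 0.1745 0.0743] F [ 0.2 -8.7  3.2]
pad 110 [ 0.5642 -0.0285] px [305.4 235.2]
```

View pics/s2.png

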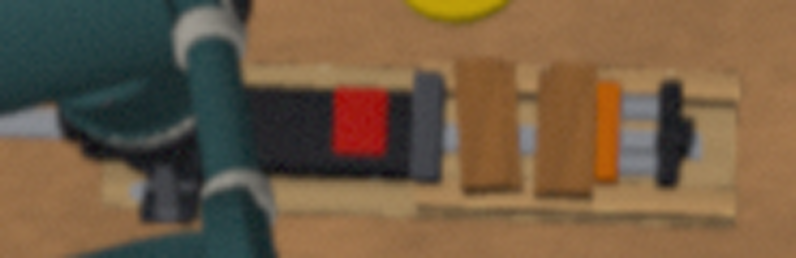

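The pad only advanced to about 29.5 mm, with half_b now touched, so roughly 9 mm of trigger stroke was lost. The trigger may return slowly. I'll finish this stroke past the next tooth, back off, and track the trigger with the wrist camera.

move_arm:
  deltas:
    - [[0, 0, 0], [0, 0.01, 0], 1]
    - [[0, 0, 0], [0.001, 0.02, 0], 1]
    - [[0, 0, 0], [0.001, 0.02, 0], 1]

```text
time: 8.8
tool_pos: [0.5749, 0.1763, 0.0743]
tcp_rot: [2.258, 2.182, -0.005]
wrist_force: [-0.3, -8.4, 1.8]
width: 0.0
```

```bash
cat >> h.py <<'E'
def trig():
    p,d=read_camera("wrist")
    for q,c,m in blobs(p,"orange",(270,120,370,320)):print("wrist orange",q,c.round(1))
    return p
E
python3 -c "
from h import *
look();trig()"
```

```text
t 8.85 tool [0.5749 0.1763 0.0743] F [ 0.4 -9.2  1.8]
pad 106 [ 0.5649 -0.0271] px [304.7 234.8]
```

move_arm:
  deltas:
    - [[0, 0, 0], [0, -0.06, 0], 1]
    - [[0, 0, 0], [-0.004, -0.12, 0], 1]
    - [[0, 0, 0], [-0.006, -0.18, 0], 1]
    - [[0, 0, 0], [-0.008, -0.24, 0], 1]
    - [[0, 0, 0], [-0.008, -0.26, 0], 1]
    - [[0, 0, 0], [-0.008, -0.26, 0], 1]

```text
time: 9.65
tool_pos: [0.5742, 0.1524, 0.0744]
tcp_rot: [-2.26, -2.182, -0.001]
wrist_force: [0.3, 0.2, 0.4]
width: -0.001
```

```bash
python3 -c "
from h import *
look();trig();trig();trig();p=trig();look();cv2.imwrite('pics/w2.png',p[:,:,::-1])"
```

```text
t 9.7 tool [0.5742 0.1525 0.0744] F [ 0.1  0.7 -0. ]
pad 107 [ 0.5635 -0.0279] px [305.1 235.5]
t 9.95 tool [0.5741 0.1525 0.0743] F [-0.2  0.2 -0.8]
pad 104 [ 0.5637 -0.028 ] px [305.1 235.4]
```

View pics/w2.png

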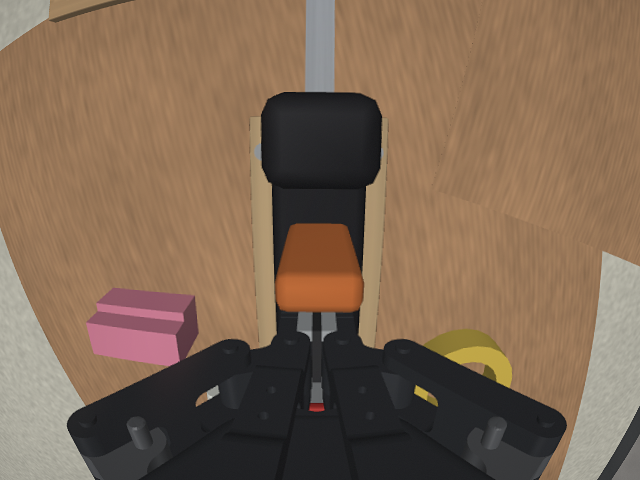

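The wrist view shows the trigger's front edge (320,311) just ahead of the fingertips, so it has sprung back. Now squeeze 3.

move_arm:
  deltas:
    - [[0, 0, 0], [0.001, 0.03, 0], 1]
    - [[0, 0, 0], [0.002, 0.06, 0], 1]
    - [[0, 0, 0], [0.003, 0.09, 0], 1]
    - [[0, 0, 0], [0.004, 0.11, 0], 1]
    - [[0, 0, 0], [0.004, 0.11, 0], 1]

```text
time: 10.58
tool_pos: [0.5745, 0.1618, 0.0742]
tcp_rot: [2.258, 2.182, -0.004]
wrist_force: [0.2, -6.8, 0.5]
width: -0.0
```

```bash
python3 -c "
from h import *
look()"
```

```text
t 10.625 tool [0.5744 0.1617 0.0742] F [-1.  -6.8  0.5]
pad 109 [ 0.5637 -0.0261] px [304.3 235.4]
```

move_arm:
  deltas:
    - [[0, 0, 0], [0.001, 0.02, 0], 1]
    - [[0, 0, 0], [0.002, 0.04, 0], 1]
    - [[0, 0, 0], [0.002, 0.05, 0], 1]
    - [[0, 0, 0], [0.002, 0.05, 0], 1]

```text
time: 11.12
tool_pos: [0.5746, 0.1663, 0.0742]
tcp_rot: [2.258, 2.182, -0.004]
wrist_force: [-0.1, -8.4, 1.0]
width: -0.001
```

```bash
python3 -c "
from h import *
look('s3')"
```

```text
t 11.175 tool [0.5746 0.1663 0.0742] F [ 0.8 -7.2  1.5]
pad 108 [ 0.5637 -0.0219] px [302.3 235.4]
```

move_arm:
  deltas:
    - [[0, 0, 0], [0.001, 0.02, 0], 1]
    - [[0, 0, 0], [0.002, 0.04, 0], 1]
    - [[0, 0, 0], [0.002, 0.05, 0], 1]
    - [[0, 0, 0], [0.002, 0.05, 0], 1]

```text
time: 11.68
tool_pos: [0.5748, 0.1712, 0.0742]
tcp_rot: [2.258, 2.182, -0.005]
wrist_force: [-0.7, -8.9, 1.7]
width: -0.004
```

move_arm:
  deltas:
    - [[0, 0, 0], [0.001, 0.02, 0], 1]
    - [[0, 0, 0], [0.001, 0.04, 0], 1]
    - [[0, 0, 0], [0.001, 0.05, 0], 1]
    - [[0, 0, 0], [0.001, 0.05, 0], 1]

```text
time: 12.18
tool_pos: [0.575, 0.1761, 0.0742]
tcp_rot: [2.258, 2.181, -0.005]
wrist_force: [1.2, -8.9, 2.0]
width: -0.002
```

```bash
python3 -c "
from h import *
look('s3')"
```

```text
t 12.225 tool [0.575  0.1761 0.0742] F [ 1.3 -9.1  1.3]
pad 110 [ 0.5648 -0.0127] px [298.  234.9]
```

View pics/s3.png

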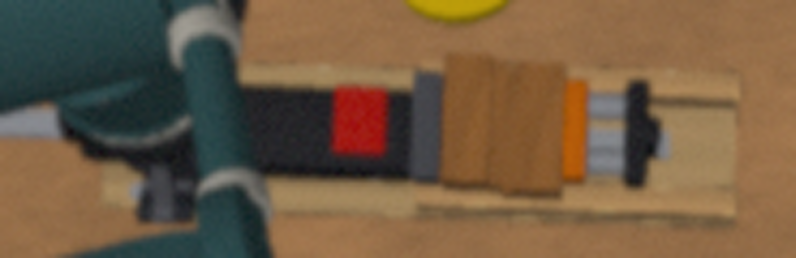

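The halves are now together at (500,120) and almost at the stop (427,125), with the pad touching half_b. The jaw is at about 45 mm. I'll release, wait longer for the spring-back, then squeeze gently with force checks.

move_arm:
  deltas:
    - [[0, 0, 0], [0, -0.06, 0], 1]
    - [[0, 0, 0], [-0.004, -0.12, 0], 1]
    - [[0, 0, 0], [-0.006, -0.18, 0], 1]
    - [[0, 0, 0], [-0.008, -0.24, 0], 1]
    - [[0, 0, 0], [-0.008, -0.26, 0], 1]
    - [[0, 0, 0], [-0.008, -0.26, 0], 1]
    - [[0, 0, 0], [-0.008, -0.26, 0], 1]
    - [[0, 0, 0], [-0.008, -0.26, 0], 1]
    - [[0, 0, 0], [-0.008, -0.26, 0], 1]
    - [[0, 0, 0], [-0.008, -0.26, 0], 1]
    - [[0, 0, 0], [-0.008, -0.26, 0], 1]
    - [[0, 0, 0], [-0.008, -0.26, 0], 1]
    - [[0, 0, 0], [-0.008, -0.26, 0], 1]
    - [[0, 0, 0], [-0.008, -0.26, 0], 1]

```text
time: 13.98
tool_pos: [0.5742, 0.1523, 0.0743]
tcp_rot: [2.26, 2.182, -0.0]
wrist_force: [0.0, 0.4, 0.2]
width: -0.002
```

```bash
python3 -c "
from h import *
look()"
```

```text
t 14.025 tool [0.5742 0.1523 0.0743] F [-0.3  0.1  0.3]
pad 114 [ 0.5645 -0.0128] px [298.  235.1]
```

move_arm:
  deltas:
    - [[0, 0, 0], [0.001, 0.03, 0], 1]
    - [[0, 0, 0], [0.002, 0.05, 0], 1]
    - [[0, 0, 0], [0.002, 0.06, 0], 1]
    - [[0, 0, 0], [0.002, 0.06, 0], 1]

```text
time: 14.52
tool_pos: [0.5744, 0.1585, 0.0743]
tcp_rot: [2.259, 2.183, -0.0]
wrist_force: [0.6, 0.8, 0.0]
width: -0.0
```

```bash
python3 -c "
from h import *
look()"
```

```text
t 14.575 tool [0.5744 0.1584 0.0743] F [ 0.2  0.8 -0.8]
pad 114 [ 0.5645 -0.0128] px [298.  235.1]
```

move_arm:
  deltas:
    - [[0, 0, 0], [0, 0.01, 0], 1]
    - [[0, 0, 0], [0.001, 0.02, 0], 1]
    - [[0, 0, 0], [0.001, 0.02, 0], 1]

```text
time: 14.95
tool_pos: [0.5745, 0.1604, 0.0743]
tcp_rot: [2.26, 2.183, -0.0]
wrist_force: [0.7, -0.3, -0.5]
width: 0.001
```

move_arm:
  deltas:
    - [[0, 0, 0], [0, 0.01, 0], 1]
    - [[0, 0, 0], [0.001, 0.02, 0], 1]
    - [[0, 0, 0], [0.001, 0.02, 0], 1]

```text
time: 15.32
tool_pos: [0.5746, 0.1624, 0.0743]
tcp_rot: [2.26, 2.183, 0.0]
wrist_force: [0.8, 0.5, 0.5]
width: -0.0
```

```bash
python3 -c "
from h import *
look();p=trig();cv2.imwrite('pics/w3.png',p[:,:,::-1])
p,d=read_camera('scene')
for b in blobs(p,'orange',(360,180,400,225)): print(b[:2])"
```

```text
t 15.375 tool [0.5746 0.1624 0.0743] F [-0.5 -0.6  0.1]
pad 113 [ 0.5644 -0.0128] px [298.  235.2]
```

```bash
python3 -c "
from h import *
for n in ('w1','w2','w3'):
    h=cv2.cvtColor(cv2.imread(f'pics/{n}.png'),cv2.COLOR_BGR2HSV)
    m=((h[...,0]<14)&(h[...,1]>165)&(h[...,2]>110)).astype(np.uint8);m[:150]=0;m[340:]=0;m[:,:260]=0;m[:,380:]=0
    k,l,s,c=cv2.connectedComponentsWithStats(m);i=1+s[1:,4].argmax();print(n,s[i],c[i])
    # handle front edge: dark column profile
    print([r for r in range(100,230) if abs(int(h[r,320,2])-int(h[r+1,320,2]))>10][:8])
"
```

```text
w1 [ 290  177   54   41 1955] [316.53503836 197.66342711]
[134, 175, 176, 191, 192, 193, 212, 213]
w2 [ 275  224   88   88 6578] [318.64898145 270.10109456]
[188, 222, 223]
w3 [ 276  235   86   91 6700] [318.32149254 282.9019403 ]
[121, 122, 223]
```

View pics/w3.png

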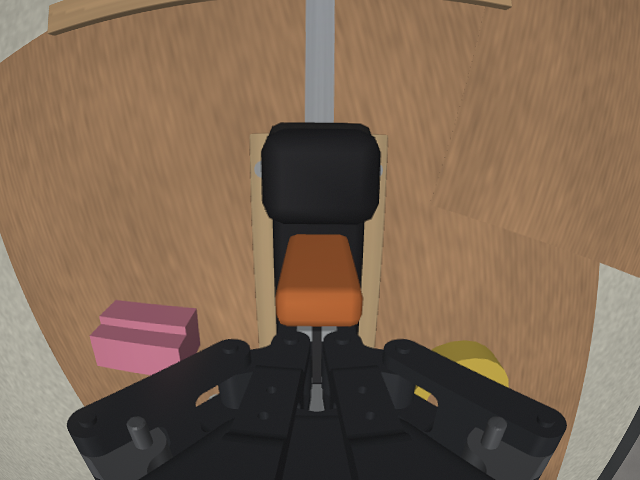

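move_arm:
  deltas:
    - [[0, 0, 0], [0, -0.08, 0], 1]
    - [[0, 0, 0], [0, -0.08, 0], 1]
    - [[0, 0, 0], [0, -0.08, 0], 1]

```text
time: 15.85
tool_pos: [0.5746, 0.1541, 0.0743]
tcp_rot: [-2.26, -2.182, -0.0]
wrist_force: [0.5, -0.3, -0.1]
width: 0.0
```

```bash
cat >> h.py <<'E'
def trig():
    y=status.read_state()["tool_pos"][1]
    p,d=read_camera("wrist");h=cv2.cvtColor(p,cv2.COLOR_RGB2HSV)
    m=((h[...,0]<14)&(h[...,1]>165)&(h[...,2]>110)).astype(np.uint8);m[:150]=0;m[340:]=0;m[:,:260]=0;m[:,380:]=0
    k,l,s,c=cv2.connectedComponentsWithStats(m);i=1+s[1:,4].argmax()
    C=camera_info("wrist");K=C["K"];e=s[i][1]+s[i][3]
    # bottom front corner of top face (z 0.115): fisheye ray
    v=np.array([318-K[0,2],e-K[1,2]]);r=np.hypot(*v);th=r/K[0,0]
    dd=C["R"].T@np.array([*(v/r*np.sin(th)),np.cos(th)]);o=-C["R"].T@C["t"]
    P=o+dd*(.113-o[2])/dd[2]
    print("tool y %.4f edge row %d trigger face y %.4f"%(y,e,P[1])); return p
E
python3 -c "
from h import *
trig();trig();look()"
```

```text
tool y 0.1541 edge row 303 trigger face y 0.1769
tool y 0.1543 edge row 303 trigger face y 0.1769
t 16.0 tool [0.5747 0.1543 0.0743] F [-0.5 -1.1 -0.5]
pad 112 [ 0.5648 -0.0128] px [298.  234.9]
```

The trigger rests partly pulled, with its face about 9–11 mm in and steady. The squeeze still drives from there, so I'll continue slowly and watch the force.

move_arm:
  deltas:
    - [[0, 0, 0], [0, 0.05, 0], 1]
    - [[0, 0, 0], [0.001, 0.09, 0], 1]
    - [[0, 0, 0], [0.001, 0.11, 0], 1]
    - [[0, 0, 0], [0.001, 0.12, 0], 1]
    - [[0, 0, 0], [0.001, 0.12, 0], 1]

```text
time: 16.62
tool_pos: [0.5748, 0.1653, 0.0743]
tcp_rot: [2.258, 2.182, -0.002]
wrist_force: [-0.2, -5.4, 0.0]
width: 0.002
```

```bash
python3 -c "
from h import *
look();trig()"
```

```text
t 16.675 tool [0.5748 0.1652 0.0743] F [ 0.2 -5.8  0.5]
pad 112 [ 0.5649 -0.0126] px [297.9 234.9]
tool y 0.1652 edge row 328 trigger face y 0.1789
```

move_arm:
  deltas:
    - [[0, 0, 0], [0, 0.01, 0], 1]
    - [[0, 0, 0], [0.001, 0.02, 0], 1]
    - [[0, 0, 0], [0.001, 0.03, 0], 1]
    - [[0, 0, 0], [0.001, 0.03, 0], 1]

```text
time: 17.23
tool_pos: [0.5749, 0.1672, 0.0743]
tcp_rot: [2.258, 2.181, -0.004]
wrist_force: [0.4, -10.0, 2.1]
width: 0.0
```

move_arm:
  deltas:
    - [[0, 0, 0], [0, 0.01, 0], 1]
    - [[0, 0, 0], [0.001, 0.02, 0], 1]
    - [[0, 0, 0], [0.001, 0.03, 0], 1]
    - [[0, 0, 0], [0.001, 0.03, 0], 1]

```text
time: 17.73
tool_pos: [0.5749, 0.1695, 0.0742]
tcp_rot: [2.257, 2.181, -0.005]
wrist_force: [0.9, -11.2, 2.0]
width: 0.001
```

```bash
python3 -c "
from h import *
look();trig()"
```

```text
t 17.775 tool [0.5749 0.1695 0.0743] F [ -0.6 -11.7   1.8]
pad 111 [ 0.5648 -0.0116] px [297.5 235. ]
tool y 0.1695 edge row 329 trigger face y 0.1829
```

move_arm:
  deltas:
    - [[0, 0, 0], [0, 0.01, 0], 1]
    - [[0, 0, 0], [0.001, 0.02, 0], 1]
    - [[0, 0, 0], [0.001, 0.03, 0], 1]
    - [[0, 0, 0], [0.001, 0.03, 0], 1]

```text
time: 18.32
tool_pos: [0.575, 0.1715, 0.0742]
tcp_rot: [2.256, 2.181, -0.007]
wrist_force: [0.5, -15.5, 2.0]
width: -0.002
```

```bash
python3 -c "
from h import *
look()"
```

```text
t 18.375 tool [0.575  0.1715 0.0742] F [ -0.5 -16.2   3.1]
pad 112 [ 0.5647 -0.0116] px [297.5 235. ]
```

move_arm:
  deltas:
    - [[0, 0, 0], [0, 0.01, 0], 1]
    - [[0, 0, 0], [0.001, 0.02, 0], 1]
    - [[0, 0, 0], [0.001, 0.02, 0], 1]

```text
time: 18.75
tool_pos: [0.5751, 0.1728, 0.0742]
tcp_rot: [2.256, 2.18, -0.009]
wrist_force: [-0.1, -17.4, 2.8]
width: 0.002
```

```bash
python3 -c "
from h import *
look()"
```

```text
t 18.8 tool [0.575  0.1728 0.0742] F [ -0.2 -17.6   3.5]
pad 113 [ 0.5647 -0.0116] px [297.5 235. ]
```

move_arm:
  deltas:
    - [[0, 0, 0], [0, 0.01, 0], 1]
    - [[0, 0, 0], [0.001, 0.02, 0], 1]
    - [[0, 0, 0], [0.001, 0.02, 0], 1]
    - [[0, 0, 0], [0.001, 0.02, 0], 1]

```text
time: 19.3
tool_pos: [0.5751, 0.1743, 0.0742]
tcp_rot: [2.256, 2.18, -0.01]
wrist_force: [-0.8, -19.4, 3.3]
width: -0.002
```

move_arm:
  deltas:
    - [[0, 0, 0], [0, 0.005, 0], 1]
    - [[0, 0, 0], [0.001, 0.01, 0], 1]
    - [[0, 0, 0], [0.001, 0.01, 0], 1]

```text
time: 19.68
tool_pos: [0.5751, 0.175, 0.0742]
tcp_rot: [2.255, 2.18, -0.011]
wrist_force: [-0.2, -19.7, 3.7]
width: -0.003
```

```bash
python3 -c "
from h import *
look()"
```

```text
t 19.725 tool [0.5752 0.175  0.0742] F [ -0.  -19.7   3.9]
pad 112 [ 0.5646 -0.0116] px [297.5 235. ]
```

move_arm:
  deltas:
    - [[0, 0, 0], [0, 0.005, 0], 1]
    - [[0, 0, 0], [0.001, 0.01, 0], 1]
    - [[0, 0, 0], [0.001, 0.01, 0], 1]

```text
time: 20.1
tool_pos: [0.5752, 0.1757, 0.0742]
tcp_rot: [2.255, 2.18, -0.011]
wrist_force: [0.1, -20.7, 4.7]
width: -0.002
```

move_arm:
  deltas:
    - [[0, 0, 0], [0, 0.005, 0], 1]
    - [[0, 0, 0], [0, 0.005, 0], 1]
    - [[0, 0, 0], [0, 0.005, 0], 1]

```text
time: 20.48
tool_pos: [0.5752, 0.1761, 0.0742]
tcp_rot: [2.255, 2.18, -0.011]
wrist_force: [-0.8, -20.3, 4.0]
width: 0.002
```

```bash
cat >> h.py <<'E'
def jaw(p):
    # dark jaw plate centroid column, right of the pad
    g=p[222:252,300:350].max(2).astype(int);m=(g<60)
    c=np.nonzero(m);return 300+np.mean(c[1]) if len(c[1]) else None, m.sum()
E
python3 -c "
from h import *
print(jaw(np.load('top0.npz')['p']));print(jaw(look()))"
```

```text
(np.float64(334.0526315789474), np.int64(133))
t 20.525 tool [0.5752 0.1761 0.0742] F [ -0.4 -21.3   3.9]
pad 109 [ 0.5647 -0.0115] px [297.4 235. ]
(np.float64(308.7241379310345), np.int64(116))
```

move_arm:
  deltas:
    - [[0, 0, 0], [0, 0.005, 0], 1]
    - [[0, 0, 0], [0, 0.01, 0], 1]
    - [[0, 0, 0], [0, 0.01, 0], 1]

```text
time: 20.9
tool_pos: [0.5752, 0.1767, 0.0742]
tcp_rot: [2.255, 2.18, -0.012]
wrist_force: [-0.1, -22.4, 4.4]
width: 0.001
```

```bash
python3 -c "
from h import *
print(jaw(look()))"
```

```text
t 20.95 tool [0.5752 0.1767 0.0742] F [ -0.3 -22.4   3.9]
pad 111 [ 0.5649 -0.0117] px [297.5 234.9]
(np.float64(308.4237288135593), np.int64(118))
```

move_arm:
  deltas:
    - [[0, 0, 0], [0, 0.005, 0], 1]
    - [[0, 0, 0], [0, 0.01, 0], 1]
    - [[0, 0, 0], [0, 0.01, 0], 1]

```text
time: 21.32
tool_pos: [0.5752, 0.1772, 0.0742]
tcp_rot: [2.254, 2.179, -0.013]
wrist_force: [-0.0, -24.5, 5.0]
width: 0.0
```

```bash
python3 -c "
from h import *
print(jaw(look()))"
```

```text
t 21.375 tool [0.5752 0.1772 0.0742] F [  0.9 -23.7   5.3]
pad 110 [ 0.5644 -0.0115] px [297.4 235.1]
(np.float64(308.3), np.int64(120))
```

move_arm:
  deltas:
    - [[0, 0, 0], [0, -0.05, 0], 1]
    - [[0, 0, 0], [-0.004, -0.1, 0], 1]
    - [[0, 0, 0], [-0.006, -0.16, 0], 1]
    - [[0, 0, 0], [-0.008, -0.22, 0], 1]
    - [[0, 0, 0], [-0.01, -0.28, 0], 1]
    - [[0, 0, 0], [-0.01, -0.33, 0], 1]
    - [[0, 0, 0], [-0.01, -0.33, 0], 1]
    - [[0, 0, 0], [-0.01, -0.33, 0], 1]

```text
time: 22.38
tool_pos: [0.5745, 0.151, 0.0743]
tcp_rot: [-2.26, -2.182, -0.0]
wrist_force: [-0.3, -0.0, -0.1]
width: 0.0
```

```bash
python3 -c "
from h import *
print(jaw(look('s4')));trig();print(jaw(look()));trig()"
```

```text
t 22.425 tool [0.5745 0.1511 0.0743] F [ 0.6 -0.3 -0.7]
pad 112 [ 0.5646 -0.0115] px [297.4 235.1]
(np.float64(309.21666666666664), np.int64(120))
tool y 0.1511 edge row 310 trigger face y 0.1712
t 22.525 tool [0.5745 0.1511 0.0743] F [ 0.2 -0.5  1.4]
pad 108 [ 0.5648 -0.0117] px [297.5 234.9]
(np.float64(309.1864406779661), np.int64(118))
tool y 0.1511 edge row 310 trigger face y 0.1712
```

View pics/s4.png

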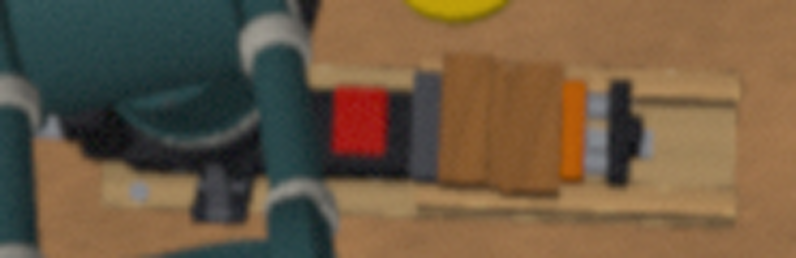

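After letting go, the jaw dropped only about 1.9 mm. The pad spring is compressed about 7.3 mm, so the grip is about 10.6 N, with a peak of about 13–15 N. The picture shows the halves tight between the stop (427,125) and the pad (573,130). Next I'll lift clear, move above the red tab and wait.

move_arm:
  deltas:
    - [[0, 0, 0], [0, -0.05, 0.25], 1]
    - [[0, 0, 0], [0, -0.05, 0.6], 1]
    - [[0, 0, 0], [0, -0.05, 0.6], 1]
    - [[0, 0, 0], [-0.03, -0.3, 0.6], 1]
    - [[0, 0, 0], [-0.03, -0.585, 0.6], 1]
    - [[0, 0, 0], [-0.03, -0.585, 0.6], 1]
    - [[0, 0, 0], [-0.03, -0.585, 0.6], 1]
    - [[0, 0, 0], [-0.03, -0.585, 0.6], 1]
    - [[0, 0, 0], [-0.03, -0.585, 0.6], 1]
    - [[0, 0, 0], [-0.03, -0.585, 0.6], 1]
    - [[0, 0, 0], [-0.03, -0.585, 0.6], 1]
    - [[0, 0, 0], [-0.03, -0.585, 0.6], 1]
    - [[0, 0, 0], [-0.03, -0.585, 0.6], 1]
    - [[0, 0, 0], [-0.03, -0.585, 0.6], 1]
    - [[0, 0, 0], [-0.03, -0.585, 0.6], 1]
    - [[0, 0, 0], [-0.03, -0.585, 0.6], 1]
    - [[0, 0, 0], [-0.03, -0.585, 0.6], 1]
    - [[0, 0, 0], [-0.03, -0.585, 0.6], 1]
    - [[0, 0, 0], [-0.03, -0.585, 0.6], 1]
    - [[0, 0, 0], [-0.03, -0.585, 0.6], 1]

```text
time: 25.08
tool_pos: [0.5714, 0.0924, 0.1343]
tcp_rot: [-2.26, -2.182, 0.0]
wrist_force: [0.6, 0.3, 0.2]
width: -0.0
```

```bash
python3 -c "
from h import *
p=look();print(jaw(p))
for b in blobs(p,'orange',(195,215,225,245)):print('trigger',b[0],ray('top',b[1],.115)[:2])
s,d=read_camera('scene');c=camera_info('scene')
for b in blobs(s,'orange',(360,180,400,225)):print('sc trigger',b[0],b[1],ray('scene',b[1],.115)[:2])
q,d=read_camera('wrist');cv2.imwrite('pics/w4.png',q[:,:,::-1])"
```

```text
t 25.125 tool [0.5714 0.0923 0.1343] F [ 0.4 -0.5  0.4]
pad 113 [ 0.5649 -0.0116] px [297.5 234.9]
(np.float64(309.1965811965812), np.int64(117))
trigger [205 226   6  11  58] [0.57073921 0.17494857]
sc trigger [377 195   6   5  20] [379.6  197.45] [0.58252447 0.17352553]
```

View pics/w4.png

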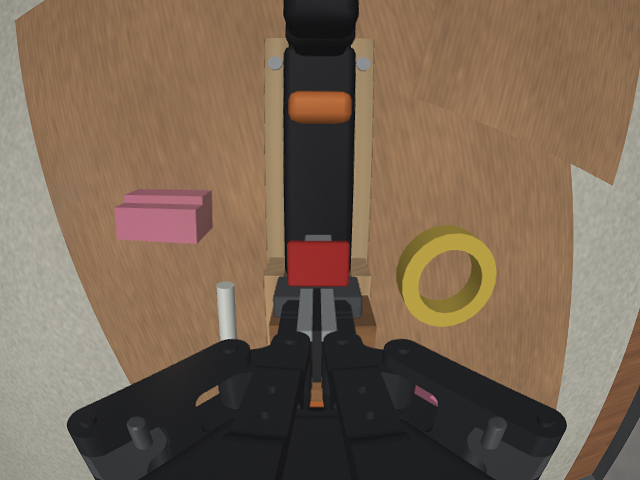

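The wrist view shows the red tab at (318,262) on the finger line. The trigger is near rest, about 2 mm in, and the jaw reading hasn't changed after 3 s. Now I'll press the tab and hold it.

move_arm:
  deltas:
    - [[0, 0, 0], [0, 0, -0.2], 1]
    - [[0, 0, 0], [0, 0, -0.38], 1]
    - [[0, 0, 0], [0, 0, -0.44], 1]
    - [[0, 0, 0], [0, 0, -0.48], 1]
    - [[0, 0, 0], [0, 0, -0.52], 1]
    - [[0, 0, 0], [0, 0, -0.54], 1]
    - [[0, 0, 0], [0, 0, -0.54], 1]
    - [[0, 0, 0], [0, 0, -0.54], 1]
    - [[0, 0, 0], [0, 0, -0.54], 1]
    - [[0, 0, 0], [0, 0, -0.54], 1]
    - [[0, 0, 0], [0, 0, -0.54], 1]
    - [[0, 0, 0], [0, 0, -0.54], 1]

```text
time: 26.72
tool_pos: [0.5715, 0.0922, 0.0819]
tcp_rot: [2.259, 2.182, -0.0]
wrist_force: [-5.2, -0.7, 10.0]
width: -0.0
```

```bash
python3 -c "
from h import *
print(jaw(look()))"
```

```text
t 26.775 tool [0.5715 0.0922 0.0819] F [-4.9 -1.  10. ]
pad 99 [ 0.5632 -0.0576] px [319.  235.5]
(np.float64(334.05555555555554), np.int64(126))
```

The jaw is back at its initial reading (334.05 px). I'll hold a little longer, then lift off.

move_arm:
  deltas:
    - [[0, 0, 0], [0, 0, 0], 1]
    - [[0, 0, 0], [0, 0, 0], 1]
    - [[0, 0, 0], [0, 0, 0], 1]
    - [[0, 0, 0], [0, 0, 0], 1]
    - [[0, 0, 0], [0, 0, 0.1], 1]
    - [[0, 0, 0], [0, 0, 0.3], 1]
    - [[0, 0, 0], [0, 0, 0.7], 1]
    - [[0, 0, 0], [0, 0, 1], 1]
    - [[0, 0, 0], [0, 0, 1], 1]
    - [[0, 0, 0], [0, 0, 1], 1]

```text
time: 28.02
tool_pos: [0.5712, 0.0924, 0.1802]
tcp_rot: [-2.26, -2.183, -0.0]
wrist_force: [0.1, 1.0, -0.9]
width: 0.0
```

move_arm:
  deltas:
    - [[0, 0, 0], [-0.5, -0.3, 0.2], 1]
    - [[0, 0, 0], [-1, -0.6, 0.4], 1]
    - [[0, 0, 0], [-1, -0.6, 0.4], 1]
    - [[0, 0, 0], [-1, -0.6, 0.4], 1]

```text
time: 28.52
tool_pos: [0.471, 0.0323, 0.2194]
tcp_rot: [-2.26, -2.181, 0.001]
wrist_force: [0.3, 0.6, -0.2]
width: -0.0
```

```bash
python3 -c "
from h import *
p=look('s5');print(jaw(p))
for k in ('orange','red'):
  for b in blobs(p,k,(195,215,262,250)):print(k,b[0],b[1])"
```

```text
t 28.575 tool [0.4714 0.0325 0.2192] F [ 0.6 -0.1 -0.7]
pad 101 [ 0.5633 -0.0575] px [319.  235.5]
(np.float64(322.85775862068965), np.int64(232))
orange [206 224   6  12  67] [208.52238806 229.73134328]
```

View pics/s5.png

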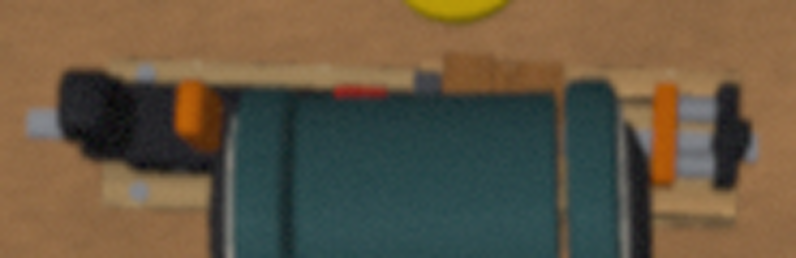

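The jaw is fully open (pad at 665, plate at 727), the trigger is back at its initial pixel, and the visible edges of the halves (445–560, 65) are still together. The arm covers the rest, so I'll clear it and compare the halves numerically with the clamped picture.

move_arm:
  deltas:
    - [[0, 0, 0], [-0.3, -0.6, 0], 1]
    - [[0, 0, 0], [-0.3, -1, 0], 1]
    - [[0, 0, 0], [-0.3, -1, 0], 1]

```text
time: 28.95
tool_pos: [0.4417, -0.0694, 0.2193]
tcp_rot: [-2.262, -2.178, 0.002]
wrist_force: [-0.8, 0.8, -0.6]
width: 0.004
```

move_arm:
  deltas:
    - [[0, 0, 0], [0, -0.6, 0], 1]
    - [[0, 0, 0], [0, -1, 0], 1]
    - [[0, 0, 0], [0, -1, 0], 1]

```text
time: 29.32
tool_pos: [0.4422, -0.1687, 0.2194]
tcp_rot: [-2.261, -2.179, 0.001]
wrist_force: [0.1, 0.7, 0.4]
width: -0.002
```

```bash
python3 -c "
from h import *
a=cv2.imread('pics/s4.png');p=look('s6');print(jaw(p));b=cv2.imread('pics/s6.png')
x=lambda i:i[50:200,435:562].astype(int)
print('mean diff',abs(x(a)-x(b)).mean(),'worst cols',abs(x(a)-x(b)).mean((0,2))[::8].round(0))
g=lambda i:cv2.cvtColor(i,cv2.COLOR_BGR2GRAY)[90:160,425:600].mean(0)[::5].astype(int)
print(g(a));print(g(b));
for n in ('top','scene'):
  q=read_camera(n)[0];o=np.load(n+'0.npz')['p'];d=abs(q.astype(int)-o).max(2)>70;k,l,s,c=cv2.connectedComponentsWithStats(d.astype(np.uint8));print(n,[(list(s[i]),) for i in range(1,k) if s[i][4]>25])"
```

```text
t 29.375 tool [ 0.442  -0.1675  0.2193] F [ 0.3  0.7 -0.1]
pad 102 [ 0.563  -0.0575] px [319.  235.6]
(np.float64(334.0546875), np.int64(128))
mean diff 3.533875765529309 worst cols [3. 3. 3. 4. 3. 4. 4. 3. 3. 3. 3. 3. 4. 3. 3. 3.]
[ 69  68  70  79  92  94  94  95  95  98  99  99  94  91  94  94  93  93
  95  95  94  95  95  97  98  99  97  94 103 108 106 103 106 119 124]
[ 67  66  67  76  89  92  91  91  93  95  96  95  90  88  91  91  89  90
  92  92  91  90  92  93  95  95  94  97 115 122 122 122 122 123 122]
top [([np.int32(369), np.int32(232), np.int32(101), np.int32(91), np.int32(5683)],), ([np.int32(296), np.int32(234), np.int32(8), np.int32(7), np.int32(47)],), ([np.int32(366), np.int32(239), np.int32(19), np.int32(41), np.int32(250)],), ([np.int32(347), np.int32(294), np.int32(29), np.int32(51), np.int32(677)],), ([np.int32(419), np.int32(325), np.int32(28), np.int32(51), np.int32(688)],), ([np.int32(312), np.int32(350), np.int32(120), np.int32(125), np.int32(8531)],), ([np.int32(621), np.int32(420), np.int32(19), np.int32(24), np.int32(359)],), ([np.int32(230), np.int32(424
[... 576 characters left out ...]
int32(236)],), ([np.int32(153), np.int32(64), np.int32(12), np.int32(3), np.int32(33)],), ([np.int32(223), np.int32(90), np.int32(24), np.int32(34), np.int32(534)],), ([np.int32(209), np.int32(120), np.int32(22), np.int32(23), np.int32(210)],), ([np.int32(200), np.int32(144), np.int32(44), np.int32(71), np.int32(1296)],), ([np.int32(190), np.int32(146), np.int32(21), np.int32(9), np.int32(46)],), ([np.int32(316), np.int32(238), np.int32(7), np.int32(11), np.int32(30)],), ([np.int32(309), np.int32(242), np.int32(7), np.int32(8), np.int32(35)],), ([np.int32(318), np.int32(253), np.int32(8), np.int32(7), np.int32(36)],), ([np.int32(323), np.int32(257), np.int32(8), np.int32(7), np.int32(38)],)]
```

The halves have not moved since the clamped picture, the jaw is fully open, and the only differences from the start pictures are the arm and the halves themselves.

```bash
python3 -c "
from workcell import order
print(order.finish_job())"
```

```text
the job is handed in; nothing more can be done
None
```

The job is done and handed in at about 29.5 s of the 72 s allowed. I squeezed the trigger four times, left the clamp gripping for about 3 s untouched, then held the red tab down until the jaw was fully back.

**Grip:** the peak was about 13 N from the pad spring's compression, or 14–16 N from the wrist force, so under 18 N by both. With the trigger let go it held about 10.6 N, and the jaw had not moved 2.7 s later.

**Last checks:**
- The jaw plate is back at its starting pixel (334.05).
- The trigger is back at its starting place.
- The halves are unchanged from the clamped picture: closed, upright and against the stop.
- Nothing but the arm and the halves showed any clear change from the start pictures.

**What disagreed:**
- After each squeeze the trigger did not come all the way back. It rested about 4–10 mm in after the first three squeezes and about 2 mm in while the clamp was gripping, and only fully returned with the tab release. That cost some stroke but did not affect the grip.
- The two peak grip estimates differ by 1–3 N, because the ratchet's click force isn't known exactly.
- While the tab was at its hard end, the wrist also felt about 5 N sideways.

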